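Sort the unopened vials into the colour-coded caddy

TASK

Put the four unopened vials (coloured disc on top) back into the black caddy, each standing upright in the cell whose floor has the colour of its disc. Leave the two opened vials, whose coloured disc is missing, standing where they are. This is glassware: set the vials down gently without dropping them, and do not tip any vial over.

Things in the scene. Friction and masses are not known exactly. Their poses are not given: they have to be found in the camera images.
- vial_yellow: unopened upright glass vial: body 30 mm diameter to 50 mm high with yellow label band, narrower neck, aluminium cap 24 mm wide with a flat yellow disc over its whole top; 74 mm high, 40 to 85 g. Origin: centre of underside, z up. Grip the 30 mm body at 30 to 50 mm height. Vials and one black screw cap (42 mm wide, 20 high) stand 80 mm or more apart, centre to centre.
- vial_green: unopened upright glass vial: body 30 mm diameter to 50 mm high with green label band, narrower neck, aluminium cap 24 mm wide with a flat green disc over its whole top; 74 mm high, 40 to 85 g. Origin: centre of underside, z up. Grip the 30 mm body at 30 to 50 mm height. Vials and one black screw cap (42 mm wide, 20 high) stand 80 mm or more apart, centre to centre.
- vial_blue: unopened upright glass vial: body 30 mm diameter to 50 mm high with blue label band, narrower neck, aluminium cap 24 mm wide with a flat blue disc over its whole top; 74 mm high, 40 to 85 g. Origin: centre of underside, z up. Grip the 30 mm body at 30 to 50 mm height. Vials and one black screw cap (42 mm wide, 20 high) stand 80 mm or more apart, centre to centre.
- vial_red: unopened upright glass vial: body 30 mm diameter to 50 mm high with red label band, narrower neck, aluminium cap 24 mm wide with a flat red disc over its whole top; 74 mm high, 40 to 85 g. Origin: centre of underside, z up. Grip the 30 mm body at 30 to 50 mm height. Vials and one black screw cap (42 mm wide, 20 high) stand 80 mm or more apart, centre to centre.
- opened_red: opened, used vial that does not belong in the caddy: the same size and glass and a red label band, but its coloured top disc is gone: bare aluminium cap with a small dark rubber stopper in the middle. 30 mm diameter, 74 mm high. Origin: centre of its underside.
- opened_blue: opened, used vial that does not belong in the caddy: the same size and glass and a blue label band, but its coloured top disc is gone: bare aluminium cap with a small dark rubber stopper in the middle. 30 mm diameter, 74 mm high. Origin: centre of its underside.
- pad_yellow: yellow floor pad, 48 mm square, 2 mm thick, in one cell of the fixed black caddy (open box 60 x 228 mm, 22 mm high: one row of four 52 mm square cells 56 mm apart, 4 mm walls and floor, white dividers 20 mm high). Origin: centre of the pad's underside = cell centre, 4 mm above the table; pad top 6 mm above it. y along the row, x across it, z up.
- pad_green: green floor pad, 48 mm square, 2 mm thick, in one cell of the fixed black caddy (open box 60 x 228 mm, 22 mm high: one row of four 52 mm square cells 56 mm apart, 4 mm walls and floor, white dividers 20 mm high). Origin: centre of the pad's underside = cell centre, 4 mm above the table; pad top 6 mm above it. y along the row, x across it, z up.
- pad_blue: blue floor pad, 48 mm square, 2 mm thick, in one cell of the fixed black caddy (open box 60 x 228 mm, 22 mm high: one row of four 52 mm square cells 56 mm apart, 4 mm walls and floor, white dividers 20 mm high). Origin: centre of the pad's underside = cell centre, 4 mm above the table; pad top 6 mm above it. y along the row, x across it, z up.
- pad_red: red floor pad, 48 mm square, 2 mm thick, in one cell of the fixed black caddy (open box 60 x 228 mm, 22 mm high: one row of four 52 mm square cells 56 mm apart, 4 mm walls and floor, white dividers 20 mm high). Origin: centre of the pad's underside = cell centre, 4 mm above the table; pad top 6 mm above it. y along the row, x across it, z up.

How it is judged:
At the end, for the whole second after the job is handed in: Each unopened vial stands upright (within 7 degrees) on the pad of its own colour, its centre within 16 mm of the pad's centre (anywhere in the cell) and its underside on the pad (within 5 mm), released and at rest; both opened vials are upright and within 20 mm of where they began (horizontal distance between vial_yellow and pad_yellow below 0.016 m and z of vial_yellow in the frame of pad_yellow between -0.002 and 0.007 m and angle between each of vial_yellow, vial_green, vial_blue, vial_red, opened_red, opened_blue's own z axis and vertical below 0.12 rad and linear speed of each of vial_yellow, vial_green, vial_blue, vial_red below 0.02 m/s and angular speed of each of vial_yellow, vial_green, vial_blue, vial_red below 0.2 rad/s and horizontal distance between vial_green and pad_green below 0.016 m and z of vial_green in the frame of pad_green between -0.002 and 0.007 m and horizontal distance between vial_blue and pad_blue below 0.016 m and z of vial_blue in the frame of pad_blue between -0.002 and 0.007 m and horizontal distance between vial_red and pad_red below 0.016 m and z of vial_red in the frame of pad_red between -0.002 and 0.007 m and distance of each of opened_red, opened_blue from where it was at the start of the episode below 0.02 m); the robot touches nothing.
It fails at once if an opened vial is shifted more than 20 mm or lifted (distance of any of opened_red, opened_blue from where it was at the start of the episode above 0.02 m).
It fails at once if a vial is tipped over (leans more than 40 degrees) (angle between any of vial_yellow, vial_green, vial_blue, vial_red, opened_red, opened_blue's own z axis and vertical above 0.7 rad).
It fails at once if a vial is dropped or thrown (moves faster than 0.6 m/s, as after a fall of 18 mm, with no finger on it) ((linear speed of vial_yellow above 0.6 m/s and contact force between vial_yellow and the fingers below 0.02 N) or (linear speed of vial_green above 0.6 m/s and contact force between vial_green and the fingers below 0.02 N) or (linear speed of vial_blue above 0.6 m/s and contact force between vial_blue and the fingers below 0.02 N) or (linear speed of vial_red above 0.6 m/s and contact force between vial_red and the fingers below 0.02 N)).
It also fails if it takes over 106 s, if anything falls off the work surface, if the arm or the gripper's body presses on something with over 40 N, if the wrist force passes 120 N, or if a joint passes its speed limit or range.

ROBOT

A 7-joint arm with a two-finger parallel gripper is mounted at the origin on the work surface. World frame = base frame: x ahead of the robot, y to its left, z up, the work surface at z = 0. Lengths are in m, angles in rad, forces in N, time in s.
With the tool pointing down it reaches from about 0.425 to 0.925 m from the base axis. Payload 6.8 kg.
Tool frame: the origin (TCP) lies at the very end of the fingers, on their centre line; the grasp point (between the pads) lies 19 mm behind it (r.tcp_to_grasp is the distance from the TCP to the grasp point, in m); z points along the fingers, y is the line along which they close (so a half turn about z gives the same grasp; the last joint's range is limited). The gripper opens to 85 mm and grips with 20 to 120 N. Pads are 22 mm wide; open, the fingers measure 114 mm over their backs; the gripper's body (76 mm by 85 mm) begins 54 mm behind the grasp point. The pads swing forward as they close: fully open they stand 13 mm farther back than shut.
Start: joints at [-1.31, 0.477, 0.022, 1.555, -0.011, 1.109, -0.083], TCP at [0.243, 0.63, 0.231] pointing down, gripper open.
Joint ranges: [-2.96, 2.96], [-0.34, 2.1], [-1.41, 1.46], [0.24, 2.44], [-1.37, 4.51], [0.17, 1.92], [-2.96, 2.96]. Speed limits (rad/s): [2.39, 2.39, 3.14, 3.14, 3.14, 3.14, 3.14].

INTERFACE

Orientations are given as a rotation vector (axis times angle).
In Python, from bench import r gives the robot as it stands.
- The arm moves only by the tool step_arm, never from a script. Its argument "moves" is a list of rows, each a list of 7 numbers: the shift along the tool's x, y, z in mm, then the turn, a rotation vector about the tool's x, y, z in rad, then the finger opening in mm, from 0 to 85.4. A call has 1 to 8 rows; each row is the pose to reach, as a shift and turn from the pose commanded when the call began, along the tool's axes at that moment; what a row does not reach only later rows make up. A row lasts 1/10 s, in which the tool goes at most 50 mm and 8.59 degrees, less where a joint would pass 70% of its speed; a pose out of reach is approached as far as the arm can. A call with a gripper value outside its range is refused whole. The fingers move at their own pace and stop on an object; "grip_force" is the grip in N (left out, the last holds). Time passes only in rows, so rows that repeat a pose let the fingers close. It gives the time, the measured TCP pose, the force, the opening and the grip force at its end, in the units of the state.
- r.get_obs(): the state, without advancing time (a new reading comes with each control period).
- r.grab_frame(name): name is "scene" or "side" or "wrist"; returns a dict with "image" (400x640x3 uint8, red, green, blue), "depth" (400x640 float32, m along the optical axis (not along the pixel's ray), 0 where there is no reading), "mtx" (3x3 intrinsics, pixels), "rvec" (rotation vector, rad) and "tvec" (3), from world to camera coordinates, as OpenCV has them. Camera axes: x right, y down, z forward; pixel columns grow to the right and rows downward; lengths in m; the calibration is good to about 2 mm. A picture is of the moment at which its call begins.
- r.hand_in(): hands the job in; it is judged then, once.
The state is a dict: "clock": time; "joints": joint angles; "qvel": joint speeds; "tau": joint torques, N m; "tcp_pos": TCP position; "orientation": TCP orientation; "contact_force": force on the tool from outside, world axes, zero at the start; "moment": the same for the moment, N m; "grip_width": finger opening in m; "gripper_force": force on a finger pad.
Only numpy, scipy, OpenCV 4.12 (cv2) and the standard library are available. Lean on these libraries where they do the work, as an engineer would, in place of code of your own. Each camera call takes 0.05 s, during which the arm holds its last target. There are 200 camera calls.

## Working session

There is one attempt and no reset: what is moved stays moved. The work goes in short steps, Python scripts to look and compute and a tool call to move; the robot and the scene stay as the last step left them, time stands still between calls to the robot, and variables do not carry over. Pictures are saved under pics/ and viewed, at most 14 in all, crops included, and the job is handed in when it is done.

Besides the shell and the picture viewer there is one more tool, called after ">>>" as a command line: name --pt "numbers of a row" for each row, then --argument value for the rest. step_arm: Moves the arm, as the interface text tells. Its arguments: {"type":"object","properties":{"moves":{"type":"array","items":{"type":"array","items":{"type":"number"}}},"grip_force":{"type":"number"}},"required":["moves"]}

```bash
mkdir -p pics; ls; python3 - <<'E'
from bench import r
import cv2
o=r.get_obs();print(o)
for n in("scene","side","wrist"):
    f=r.grab_frame(n);cv2.imwrite(f"pics/{n}0.png",f["image"][:,:,::-1]);print(n,f["mtx"].tolist(),f["rvec"],f["tvec"])
E
```

```text
pics
{'clock': 0.0, 'joints': array([-1.31011501,  0.47778985,  0.02235021,  1.55646212, -0.01149361,
        1.10930162, -0.08310512]), 'qvel': array([-3.23221115e-04,  1.07537819e-03,  1.18387416e-03, -3.77330752e-04,
        1.51516255e-03,  1.99421600e-03, -4.90650070e-05]), 'tau': array([-4.58142003e-04, -5.96446145e+01,  1.60819240e+00, -2.81199700e+01,
        1.25498255e-02,  9.34605167e-03,  9.61676221e-06]), 'tcp_pos': array([0.24312999, 0.62905141, 0.2303283 ]), 'orientation': array([-5.75952809e-01, -3.08815096e+00,  2.86279589e-03]), 'contact_force': array([ 0.99752281, -0.10184876,  0.25882184]), 'moment': array([-0.02075281, -0.00987766, -0.0033713 ]), 'gripper_force': 0.0, 'grip_width': 0.08540561462458884}
scene [[443.4219396791145, 0.0, 320.8125915763597], [0.0, 443.4219396791145, 197.34215986984415], [0.0, 0.0, 1.0]] [ 2.23765348  0.589628   -0.24726664] [-0.49129538 -0.14084846  1.14377165]
side [[379.05951810156813, 0.0, 320.2766325290476], [0.0, 379.05951810156813, 196.3858538155042], [0.0, 0.0, 1.0]] [ 2.35635724 -0.4364221   0.1680924 ] [-0.52627857  0.15879145  0.68872528]
wrist [[313.95978190485664, 0.0, 313.6739420685118], [0.0, 313.95978190485664, 197.23346227871318], [0.0, 0.0, 1.0]] [-2.39551061 -1.64122422 -0.22497091] [-0.67407293 -0.03519743  0.38060834]
```

View pics/scene0.png

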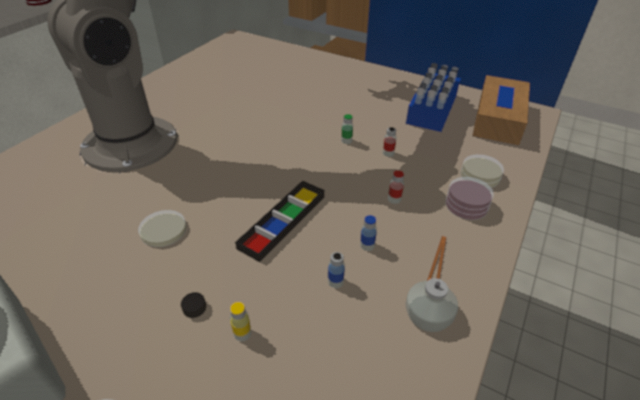

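View pics/side0.png

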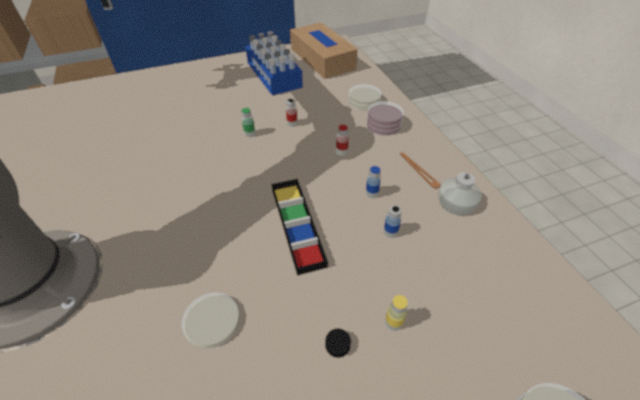

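The scene view shows the vial tops at: green (348,119), opened red (392,132), red (398,176), blue (370,221), opened blue (337,259), yellow (238,308). The pads are yellow (306,196), green (291,211), blue (275,227), red (258,244). I'll measure these through depth at the known heights, in both cameras.

```bash
cat > h.py <<'E'
from bench import r
import cv2, numpy as np
def cloud(f):
    h,w=f["depth"].shape; u,v=np.meshgrid(np.arange(w),np.arange(h)); K=f["mtx"]; d=f["depth"]
    c=np.dstack([(u-K[0,2])/K[0,0]*d,(v-K[1,2])/K[1,1]*d,d])
    R=cv2.Rodrigues(np.array(f["rvec"]))[0]
    return (c-np.ravel(f["tvec"]))@R
def ray(f,uv,z):
    R=cv2.Rodrigues(np.array(f["rvec"]))[0];K=f["mtx"]
    C=-R.T@np.ravel(f["tvec"]); d=R.T@np.linalg.inv(K)@[uv[0],uv[1],1]
    return (C+d*(z-C[2])/d[2])[:2]
E
python3 - <<'E'
from h import *
pts={"scene":dict(green=(348,119),ored=(392,132),red=(398,176),blue=(370,221),oblue=(337,259),yellow=(238,308),cap=(193,300)),
"side":dict(green=(247,113),ored=(292,102),red=(343,129),blue=(375,172),oblue=(396,212),yellow=(400,302),cap=(338,340))}
pads={"scene":dict(yellow=(306,196),green=(291,211),blue=(275,227),red=(258,244)),"side":dict(yellow=(288,194),green=(296,212),blue=(302,234),red=(308,256))}
for n in("scene","side"):
    f=r.grab_frame(n);P=cloud(f);im=f["image"].astype(int)
    for k,uv in pts[n].items():
        g=ray(f,uv,.02 if k=="cap" else .074)
        m=(np.hypot(P[...,0]-g[0],P[...,1]-g[1])<.03)&(P[...,2]>(.015 if k=="cap" else .070))&(P[...,2]<.085)&(f["depth"]>0)
        q=P[m]; print(n,k,g.round(3),m.sum(),q.mean(0).round(4) if len(q) else "", (0.5*(q.min(0)+q.max(0))).round(4) if len(q) else "")
    for k,uv in pads[n].items():
        g=ray(f,uv,.006); c=im[uv[1],uv[0]]
        m=((np.abs(im-c).sum(2)<60)&(np.hypot(P[...,0]-g[0],P[...,1]-g[1])<.04)).astype(np.uint8)
        v,u=np.nonzero(m); rc=cv2.minAreaRect(np.c_[u,v].astype(np.float32))
        print(n,"pad",k,g.round(3),m.sum(),ray(f,(u.mean(),v.mean()),.006).round(4),P[m>0][:,2].mean().round(4))
E
```

```text
scene green [0.484 0.278] 46 [0.4773 0.2877 0.0733] [0.4767 0.2896 0.0734]
scene ored [0.601 0.279] 40 [0.5944 0.2896 0.0724] [0.5943 0.2908 0.0731]
scene red [0.677 0.129] 73 [0.6736 0.1363 0.0736] [0.6733 0.138  0.0733]
scene blue [ 0.681 -0.023] 96 [ 0.679  -0.02    0.0736] [ 0.6788 -0.0191  0.0734]
scene oblue [ 0.67  -0.137] 95 [ 0.6663 -0.1313  0.0723] [ 0.6661 -0.1304  0.0733]
scene yellow [ 0.582 -0.301] 159 [ 0.5808 -0.3016  0.0735] [ 0.5802 -0.3016  0.073 ]
scene cap [ 0.478 -0.3  ] 411 [ 0.4794 -0.3037  0.0193] [ 0.4782 -0.3031  0.0187]
scene pad yellow [0.501 0.043] 162 [0.4982 0.0453] 0.006
scene pad green [ 0.498 -0.015] 184 [ 0.4973 -0.0121] 0.0063
scene pad blue [ 0.495 -0.072] 206 [ 0.4945 -0.0685] 0.0065
scene pad red [ 0.492 -0.128] 270 [ 0.4875 -0.1262] 0.0058
side green [0.477 0.273] 49 [0.4771 0.2867 0.0729] [0.4774 0.287  0.0728]
side ored [0.594 0.279] 25 [0.5928 0.2894 0.0723] [0.5937 0.2882 0.0722]
side red [0.67 0.13] 53 [0.6724 0.1359 0.073 ] [0.6732 0.1362 0.073 ]
side blue [ 0.674 -0.027] 75 [ 0.6775 -0.0196  0.073 ] [ 0.6782 -0.0194  0.0727]
side oblue [ 0.662 -0.139] 79 [ 0.6643 -0.1306  0.0721] [ 0.6645 -0.1301  0.0725]
side yellow [ 0.579 -0.302] 173 [ 0.5791 -0.3017  0.0733] [ 0.5795 -0.3013  0.073 ]
side cap [ 0.478 -0.303] 552 [ 0.4769 -0.3038  0.0195] [ 0.4771 -0.3032  0.0189]
side pad yellow [0.503 0.041] 205 [0.4999 0.0459] 0.0053
side pad green [ 0.503 -0.015] 236 [ 0.5013 -0.0124] 0.0053
side pad blue [ 0.496 -0.074] 273 [ 0.4974 -0.0693] 0.0054
side pad red [ 0.489 -0.128] 347 [ 0.4933 -0.1265] 0.0056
```

```bash
cat >> h.py <<'E'
from scipy.spatial.transform import Rotation as Ro
def go(target,yaw):  # row to reach TCP target with tool x=+y,y=+x turned by yaw, z down
    o=r.get_obs();R0=Ro.from_rotvec(o["orientation"])
    G=Ro.from_euler('z',yaw)*Ro.from_matrix(np.array([[0,1,0],[1,0,0],[0,0,-1.]]))
    print("shift mm",(R0.inv().apply(np.array(target)-o["tcp_pos"])*1000).round(1),"turn",(R0.inv()*G).as_rotvec().round(3))
E
python3 - <<'E'
from h import *
A=[]
for n in("scene","side"):
    f=r.grab_frame(n);P=cloud(f)
    m=(P[...,2]>.016)&(P[...,2]<.026)&(abs(P[...,0]-.497)<.06)&(abs(P[...,1]+.04)<.14)&(f["depth"]>0)
    q=P[m][:,:2].astype(np.float32);A.append(q)
    print(n,len(q),cv2.minAreaRect(q))
print(cv2.minAreaRect(np.vstack(A)))
go((.477,.288,.20),0)
E
```

```text
scene 885 ((0.49574345350265503, -0.04670102894306183), (0.22974570095539093, 0.06270202249288559), 85.67503356933594)
side 811 ((0.4954359829425812, -0.04600963741540909), (0.23053303360939026, 0.060557879507541656), 85.75413513183594)
((0.4957822263240814, -0.046188317239284515), (0.23077404499053955, 0.06270202249288559), 85.67503356933594)
shift mm [-341.1 -234.3   31.2] turn [-0.     0.     1.202]
```

>>> step_arm --pt "-341 -234 31 0 0 1.277 60" --pt "-341 -234 31 0 0 1.277 60" --pt "-341 -234 31 0 0 1.277 60" --pt "-341 -234 31 0 0 1.277 60" --pt "-341 -234 31 0 0 1.277 60" --pt "-341 -234 31 0 0 1.277 60" --pt "-341 -234 31 0 0 1.277 60" --pt "-341 -234 31 0 0 1.277 60" --grip_force 30

```text
clock: 1.15
tcp_pos: [0.4696, 0.2989, 0.2016]
orientation: [-2.226, -2.217, -0.001]
contact_force: [0.4, 0.9, -0.3]
grip_width: 0.0599
gripper_force: 0.0
```

```bash
python3 - <<'E'
from h import *
go((.477,.288,.15),-.075);print(r.get_obs()["joints"].round(2))
E
```

```text
shift mm [-10.9   7.4  51.6] turn [ 0.    -0.001  0.071]
[-0.98  0.33  0.38  1.89 -0.15  0.95 -0.54]
```

>>> step_arm --pt "-11 7.5 52 0 0 0.071 60" --pt "-11 7.5 52 0 0 0.071 60" --pt "-11 7.5 52 0 0 0.071 60" --pt "-11 7.5 52 0 0 0.071 60"

```text
clock: 1.55
tcp_pos: [0.4763, 0.2915, 0.1506]
orientation: [-2.293, -2.147, -0.003]
contact_force: [-0.4, 0.7, -0.1]
grip_width: 0.0601
gripper_force: 0.0
```

```bash
python3 - <<'E'
from h import *
f=r.grab_frame("wrist");cv2.imwrite("pics/w1.png",f["image"][:,:,::-1])
P=cloud(f);d=f["depth"]>0
m=(np.hypot(P[...,0]-.477,P[...,1]-.288)<.03)&(P[...,2]>.068)&(P[...,2]<.082)&d
print(m.sum(),P[m].mean(0),(P[m].min(0)+P[m].max(0))/2)
go((.477,.288,.021),-.075)
E
```

```text
781 [0.47708898 0.29228832 0.07472122] [0.47723894 0.29148394 0.07238017]
shift mm [ -4.    0.6 129.9] turn [ 0.001 -0.002  0.009]
```

View pics/w1.png

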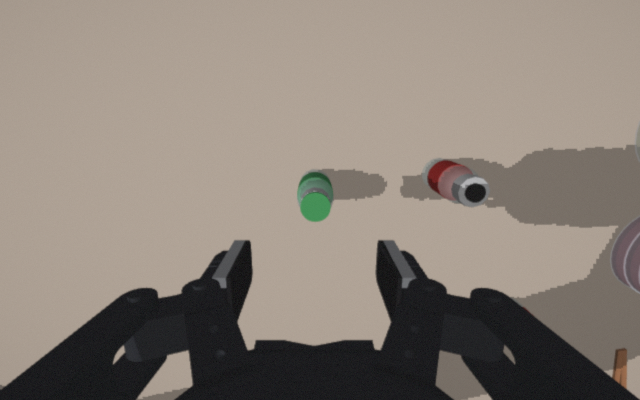

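The wrist view shows the green disc at about (316,207), between the fingers and with clear room. The opened red vial is at (468,192), well clear. I'll descend and grip.

>>> step_arm --pt "-3 0.5 40 0 0 0.009 60" --pt "-3 0.5 75 0 0 0.009 60" --pt "-3 0.5 100 0 0 0.009 60" --pt "-3 0.5 120 0 0 0.009 60" --pt "-3 0.5 129 0 0 0.009 60" --pt "-3 0.5 129 0 0 0.009 60"

```text
clock: 2.2
tcp_pos: [0.4762, 0.2875, 0.0204]
orientation: [-2.304, -2.135, 0.0]
contact_force: [0.2, -1.8, -0.6]
grip_width: 0.0597
gripper_force: 0.0
```

>>> step_arm --pt "0 0 0 0 0 0 40" --pt "0 0 0 0 0 0 33" --pt "0 0 0 0 0 0 28" --pt "0 0 0 0 0 0 24" --pt "0 0 0 0 0 0 20" --pt "0 0 0 0 0 0 20"

```text
clock: 2.8
tcp_pos: [0.4774, 0.2873, 0.0218]
orientation: [-2.306, -2.133, -0.004]
contact_force: [-1.1, -0.4, 6.6]
grip_width: 0.0292
gripper_force: 29.6
```

>>> step_arm --pt "0 0 -20 0 0 0 20" --pt "0 0 -60 0 0 0 20" --pt "0 0 -100 0 0 0 20" --pt "-30 4 -110 0 0 0 20" --pt "-70 10 -110 0 0 0 20" --pt "-110 16 -110 0 0 0 20" --pt "-150 21 -110 0 0 0 20" --pt "-190 27 -110 0 0 0 20"

```text
clock: 3.6
tcp_pos: [0.4885, 0.0936, 0.131]
orientation: [2.306, 2.133, 0.002]
contact_force: [0.6, 0.0, -1.2]
grip_width: 0.0292
gripper_force: 30.0
```

```bash
python3 - <<'E'
from h import *
print(r.get_obs()["grip_width"])
go((.4977,-.0184,.10),-.075)
E
```

```text
0.029218567044047784
shift mm [-110.9   17.8   30.9] turn [ 0.001 -0.001 -0.003]
```

>>> step_arm --pt "-40 6 0 0 0 0 20" --pt "-80 12 10 0 0 0 20" --pt "-109 17.5 20 0 0 0 20" --pt "-109 17.5 31 0 0 0 20" --pt "-109 17.5 31 0 0 0 20"

```text
clock: 4.1
tcp_pos: [0.4967, -0.0155, 0.0986]
orientation: [-2.307, -2.13, 0.002]
contact_force: [-0.2, 0.9, -0.4]
grip_width: 0.0291
gripper_force: 29.9
```

```bash
python3 - <<'E'
from h import *
f=r.grab_frame("wrist");cv2.imwrite("pics/w2.png",f["image"][:,:,::-1])
P=cloud(f);m=(P[...,2]>.016)&(P[...,2]<.026)&(abs(P[...,0]-.497)<.06)&(abs(P[...,1]+.04)<.14)&(f["depth"]>0)
if m.sum(): print(m.sum(),cv2.minAreaRect(P[m][:,:2].astype(np.float32)))
g=r.grab_frame("side");cv2.imwrite("pics/s2.png",cv2.resize(g["image"][120:300,200:400,::-1],None,fx=3,fy=3,interpolation=2))
go((.4977,-.0184,.029),-.075)
E
```

```text
3413 ((0.4963685870170593, -0.03264496475458145), (0.20491959154605865, 0.06030188500881195), 85.67546081542969)
shift mm [-4.5  0.5 70.5] turn [-0.    -0.001 -0.002]
```

View pics/w2.png

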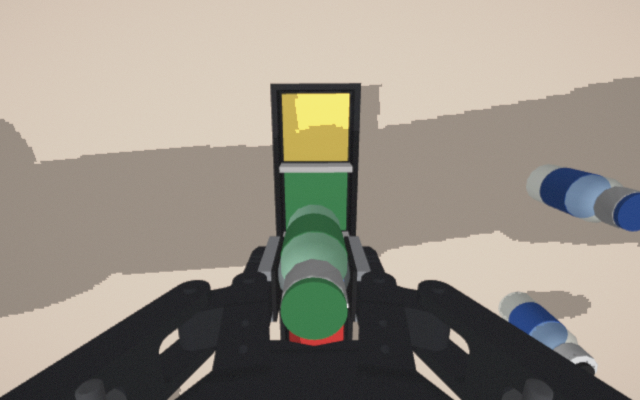

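View pics/s2.png

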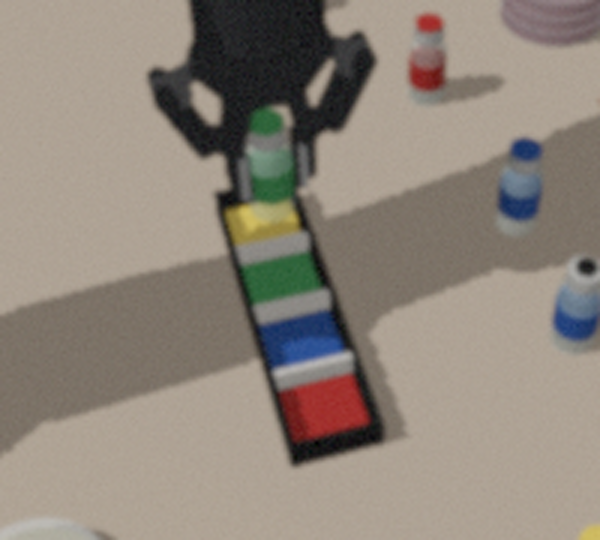

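The wrist view shows the green vial held upright above its cell, with the yellow pad ahead at (316,128) and the walls either side in line. The side crop agrees. I'll lower it.

>>> step_arm --pt "-3 0.5 20 0 0 0 20" --pt "-3 0.5 40 0 0 0 20" --pt "-3 0.5 55 0 0 0 20" --pt "-3 0.5 64 0 0 0 20" --pt "-3 0.5 68 0 0 0 20" --pt "-3 0.5 69 0 0 0 20" --pt "-3 0.5 69 0 0 0 20"

```text
clock: 4.9
tcp_pos: [0.4984, -0.0178, 0.0309]
orientation: [2.306, 2.133, 0.001]
contact_force: [-0.6, -0.1, -0.4]
grip_width: 0.0295
gripper_force: 30.0
```

>>> step_arm --pt "0 0 1 0 0 0 20" --pt "0 0 2 0 0 0 20" --pt "0 0 2.5 0 0 0 20" --pt "0 0 2.5 0 0 0 20"

```text
clock: 5.3
tcp_pos: [0.4979, -0.018, 0.028]
orientation: [-2.306, -2.133, -0.0]
contact_force: [-0.3, 0.0, -1.1]
grip_width: 0.0292
gripper_force: 30.0
```

>>> step_arm --pt "0 0 0.5 0 0 0 20" --pt "0 0 1 0 0 0 20" --pt "0 0 1 0 0 0 20"

```text
clock: 5.6
tcp_pos: [0.4979, -0.0181, 0.0278]
orientation: [-2.306, -2.132, -0.001]
contact_force: [-3.7, 1.0, 12.6]
grip_width: 0.0288
gripper_force: 31.4
```

>>> step_arm --pt "0 0 -0.5 0 0 0 32" --pt "0 0 -0.5 0 0 0 38" --pt "0 0 -0.5 0 0 0 48" --pt "0 0 -0.5 0 0 0 60" --pt "0 0 -20 0 0 0 60" --pt "0 0 -60 0 0 0 60" --pt "0 0 -110 0 0 0 60" --pt "0 0 -120 0 0 0 60"

```text
clock: 6.4
tcp_pos: [0.5007, -0.0184, 0.1513]
orientation: [2.304, 2.13, 0.01]
contact_force: [0.5, 0.1, 0.2]
grip_width: 0.0593
gripper_force: 0.0
```

```bash
python3 - <<'E'
from h import *
f=r.grab_frame("wrist");P=cloud(f);d=f["depth"]>0
m=(np.hypot(P[...,0]-.4977,P[...,1]+.0184)<.03)&(P[...,2]>.076)&(P[...,2]<.086)&d
print(m.sum(),P[m].mean(0) if m.any() else 0,np.percentile(P[m][:,2],[5,50,95]) if m.any() else 0)
f=r.grab_frame("side");cv2.imwrite("pics/s3.png",cv2.resize(f["image"][100:300,200:440,::-1],None,fx=2,fy=2))
go((.580,-.3015,.13),-.075)
E
```

```text
804 [ 0.49792636 -0.01333074  0.08086458] [0.07858477 0.08101966 0.08213931]
shift mm [-276.6  102.5   18.6] turn [ 0.004 -0.001 -0.003]
```

View pics/s3.png

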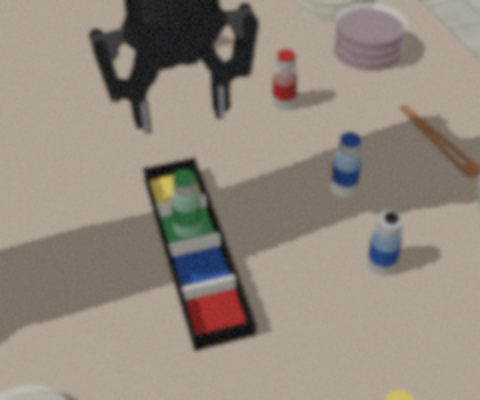

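The green vial stands in its cell with its top at 81 mm, as expected. Yellow is next.

>>> step_arm --pt "-40 15 5 0 0 0 60" --pt "-80 30 10 0 0 0 60" --pt "-125 46 15 0 0 0 60" --pt "-170 63 18 0 0 0 60" --pt "-215 80 18 0 0 0 60" --pt "-255 95 18 0 0 0 60" --pt "-275.5 102.5 18.5 0.004 0 -0.003 60" --pt "-275.5 102.5 18.5 0.004 0 -0.003 60"

```text
clock: 7.3
tcp_pos: [0.5769, -0.3049, 0.1258]
orientation: [-2.306, -2.128, 0.01]
contact_force: [-0.2, -0.9, -0.7]
grip_width: 0.0601
gripper_force: 0.0
```

```bash
python3 - <<'E'
from h import *
f=r.grab_frame("wrist");P=cloud(f);d=f["depth"]>0
m=(np.hypot(P[...,0]-.58,P[...,1]+.3015)<.03)&(P[...,2]>.070)&(P[...,2]<.08)&d
print(m.sum(),P[m].mean(0) if m.any() else 0,r.get_obs()["tcp_pos"])
go((.580,-.3005,.021),-.075)
E
```

```text
969 [ 0.58003525 -0.29844997  0.07486287] [ 0.57701969 -0.30211441  0.12572236]
shift mm [  1.8   3.6 104.7] turn [-0.008 -0.    -0.003]
```

>>> step_arm --pt "2 3 35 -0.004 0 0 60" --pt "2 3 65 -0.004 0 0 60" --pt "2 3 85 -0.004 0 0 60" --pt "2 3 98 -0.004 0 0 60" --pt "2 3 104 -0.004 0 0 60" --pt "2 3 104 -0.004 0 0 60"

```text
clock: 7.95
tcp_pos: [0.581, -0.298, 0.0236]
orientation: [-2.301, -2.136, 0.001]
contact_force: [0.3, 0.1, 0.6]
grip_width: 0.0598
gripper_force: 0.0
```

>>> step_arm --pt "0 0 0 0 0 0 40" --pt "0 0 0 0 0 0 33" --pt "0 0 0 0 0 0 28" --pt "0 0 0 0 0 0 24" --pt "0 0 0 0 0 0 20" --pt "0 0 0 0 0 0 20"

```text
clock: 8.55
tcp_pos: [0.5821, -0.2993, 0.0256]
orientation: [2.302, 2.135, 0.001]
contact_force: [-0.8, 0.4, 6.4]
grip_width: 0.029
gripper_force: 30.2
```

>>> step_arm --pt "0 0 -20 0 0 0 20" --pt "0 0 -60 0 0 0 20" --pt "0 0 -100 0 0 0 20" --pt "30 -10 -110 0 0 0 20" --pt "70 -21 -110 0 0 0 20" --pt "110 -33 -110 0 0 0 20" --pt "150 -45 -110 0 0 0 20" --pt "190 -57 -110 0 0 0 20"

```text
clock: 9.35
tcp_pos: [0.5381, -0.1036, 0.1345]
orientation: [2.303, 2.136, 0.001]
contact_force: [0.8, 0.4, -0.5]
grip_width: 0.029
gripper_force: 29.8
```

```bash
python3 - <<'E'
from h import *
go((.5019,.0375,.11),-.075)
E
```

```text
shift mm [138.  -46.7  24.6] turn [ 0. -0. -0.]
```

>>> step_arm --pt "45 -15 0 0 0 0 20" --pt "90 -30 0 0 0 0 20" --pt "125 -42 0 0 0 0 20" --pt "138 -46.5 0 0 0 0 20" --pt "138 -46.5 20 0 0 0 20" --pt "138 -46.5 50 0 0 0 20" --pt "138 -46.5 75 0 0 0 20" --pt "138 -46.5 90 0 0 0 20"

```text
clock: 10.15
tcp_pos: [0.5017, 0.036, 0.0429]
orientation: [-2.302, -2.136, 0.002]
contact_force: [-0.7, -0.0, -0.5]
grip_width: 0.029
gripper_force: 29.8
```

```bash
python3 - <<'E'
from h import *
go((.5019,.0375,.033),-.075)
E
```

```text
shift mm [1.5 0.1 9.9] turn [-0.002  0.     0.   ]
```

>>> step_arm --pt "0 0 4 0 0 0 20" --pt "0 0 8 0 0 0 20" --pt "0 0 10 0 0 0 20" --pt "0 0 11 0 0 0 20" --pt "0 0 11 0 0 0 20"

```text
clock: 10.65
tcp_pos: [0.5031, 0.036, 0.0339]
orientation: [2.303, 2.136, 0.002]
contact_force: [0.4, -0.9, -1.4]
grip_width: 0.0289
gripper_force: 29.8
```

>>> step_arm --pt "0 0 1 0 0 0 20" --pt "0 0 2 0 0 0 20" --pt "0 0 2.5 0 0 0 20" --pt "0 0 2.5 0 0 0 20"

```text
clock: 11.05
tcp_pos: [0.5029, 0.036, 0.0315]
orientation: [-2.303, -2.136, -0.001]
contact_force: [-1.5, -0.2, 7.7]
grip_width: 0.0287
gripper_force: 30.7
```

>>> step_arm --pt "0 0 -0.5 0 0 0 32" --pt "0 0 -0.5 0 0 0 38" --pt "0 0 -0.5 0 0 0 48" --pt "0 0 -0.5 0 0 0 60" --pt "0 0 -20 0 0 0 60" --pt "0 0 -60 0 0 0 60" --pt "0 0 -100 0 0 0 60" --pt "0 0 -110 0 0 0 60"

```text
clock: 11.85
tcp_pos: [0.505, 0.036, 0.1444]
orientation: [2.302, 2.134, 0.008]
contact_force: [-0.1, -0.4, -0.2]
grip_width: 0.0598
gripper_force: 0.0
```

```bash
python3 - <<'E'
from h import *
go((.6785,-.0195,.13),-.075)
E
```

```text
shift mm [-42.2 177.2  15.3] turn [ 0.006 -0.002 -0.001]
```

>>> step_arm --pt "-10 40 0 0 0 0 60" --pt "-20 80 5 0 0 0 60" --pt "-30 125 10 0 0 0 60" --pt "-40 165 13 0 0 0 60" --pt "-42 177 13 0 0 0 60" --pt "-42 177 13 0 0 0 60"

```text
clock: 12.45
tcp_pos: [0.6771, -0.0204, 0.1265]
orientation: [2.304, 2.135, -0.002]
contact_force: [-0.8, -0.3, -0.3]
grip_width: 0.0598
gripper_force: 0.0
```

```bash
python3 - <<'E'
from h import *
f=r.grab_frame("side");cv2.imwrite("pics/s4.png",cv2.resize(f["image"][100:300,200:440,::-1],None,fx=2,fy=2))
f=r.grab_frame("wrist");P=cloud(f);d=f["depth"]>0
m=(np.hypot(P[...,0]-.6785,P[...,1]+.0195)<.03)&(P[...,2]>.070)&(P[...,2]<.08)&d
print(m.sum(),P[m].mean(0) if m.any() else 0,r.get_obs()["tcp_pos"])
go((.6785,-.0185,.022),-.075)
E
```

```text
957 [ 0.67872039 -0.01601872  0.07482902] [ 0.67499476 -0.0190893   0.12681451]
shift mm [  0.9   3.7 104.8] turn [-0.002  0.    -0.   ]
```

View pics/s4.png

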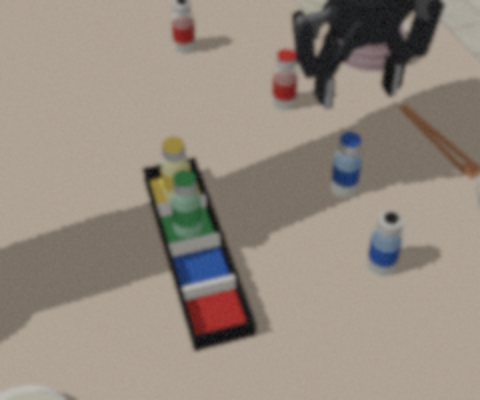

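The side crop shows yellow at (174,165) and green at (184,200), both upright in their cells. I'll take blue now.

>>> step_arm --pt "1 3 35 0 0 0 60" --pt "1 3 65 0 0 0 60" --pt "1 3 85 0 0 0 60" --pt "1 3 98 0 0 0 60" --pt "1 3 104 0 0 0 60" --pt "1 3 104 0 0 0 60"

```text
clock: 13.15
tcp_pos: [0.6786, -0.0182, 0.0237]
orientation: [-2.302, -2.136, 0.001]
contact_force: [-0.3, 0.4, -0.4]
grip_width: 0.06
gripper_force: 0.0
```

>>> step_arm --pt "0 0 0 0 0 0 40" --pt "0 0 0 0 0 0 33" --pt "0 0 0 0 0 0 28" --pt "0 0 0 0 0 0 24" --pt "0 0 0 0 0 0 20" --pt "0 0 0 0 0 0 20"

```text
clock: 13.75
tcp_pos: [0.6798, -0.0185, 0.0252]
orientation: [2.303, 2.136, 0.002]
contact_force: [-2.9, 0.2, 6.4]
grip_width: 0.0288
gripper_force: 29.6
```

>>> step_arm --pt "0 0 -20 0 0 0 20" --pt "0 0 -60 0 0 0 20" --pt "0 0 -100 0 0 0 20" --pt "-10 -30 -110 0 0 0 20" --pt "-25 -70 -110 0 0 0 20" --pt "-40 -110 -110 0 0 0 20" --pt "-55 -150 -110 0 0 0 20" --pt "-55 -150 -110 0 0 0 20"

```text
clock: 14.55
tcp_pos: [0.5186, -0.0644, 0.1332]
orientation: [-2.305, -2.128, 0.006]
contact_force: [0.6, 0.4, -0.7]
grip_width: 0.029
gripper_force: 30.0
```

```bash
python3 - <<'E'
from h import *
go((.4935,-.0742,.045),-.075)
E
```

```text
shift mm [-11.8 -23.7  88.4] turn [-0.006 -0.    -0.005]
```

>>> step_arm --pt "-12 -23.5 0 0 0 0 20" --pt "-12 -23.5 0 0 0 0 20" --pt "-12 -23.5 20 0 0 0 20" --pt "-12 -23.5 50 0 0 0 20" --pt "-12 -23.5 75 0 0 0 20" --pt "-12 -23.5 88 0 0 0 20" --pt "-12 -23.5 93 0 0 0 20" --pt "-12 -23.5 95 0 0 0 20"

```text
clock: 15.35
tcp_pos: [0.5016, -0.0723, 0.0389]
orientation: [2.303, 2.136, 0.0]
contact_force: [0.2, 0.2, -1.4]
grip_width: 0.0289
gripper_force: 30.0
```

>>> step_arm --pt "0 0 1 0 0 0 20" --pt "0 0 2 0 0 0 20" --pt "0 0 2 0 0 0 20"

```text
clock: 15.65
tcp_pos: [0.5016, -0.0722, 0.0375]
orientation: [2.303, 2.136, 0.001]
contact_force: [-0.4, 0.7, -0.6]
grip_width: 0.0289
gripper_force: 30.0
```

>>> step_arm --pt "-1 -4 0 0 0 0 20" --pt "-1 -8 0 0 0 0 20" --pt "-1 -8 3 0 0 0 20" --pt "-1 -8 4 0 0 0 20" --pt "-1 -8 5 0 0 0 20" --pt "-1 -8 5 0 0 0 20"

```text
clock: 16.25
tcp_pos: [0.493, -0.0726, 0.0317]
orientation: [-2.303, -2.137, 0.0]
contact_force: [-0.3, 0.1, -0.1]
grip_width: 0.029
gripper_force: 30.0
```

>>> step_arm --pt "0 0 0.5 0 0 0 20" --pt "0 0 1 0 0 0 20" --pt "0 0 1 0 0 0 20"

```text
clock: 16.55
tcp_pos: [0.4932, -0.0727, 0.0312]
orientation: [-2.303, -2.136, -0.0]
contact_force: [-0.4, 0.8, 3.8]
grip_width: 0.0291
gripper_force: 30.5
```

Contact, so I'll release and go to red.

>>> step_arm --pt "0 0 0 0 0 0 32" --pt "0 0 0 0 0 0 38" --pt "0 0 0 0 0 0 48" --pt "0 0 0 0 0 0 60" --pt "0 0 -20 0 0 0 60" --pt "0 0 -60 0 0 0 60" --pt "0 0 -100 0 0 0 60" --pt "0 0 -110 0 0 0 60"

```text
clock: 17.35
tcp_pos: [0.4953, -0.0731, 0.1444]
orientation: [2.301, 2.133, 0.007]
contact_force: [0.6, 0.2, 0.6]
grip_width: 0.06
gripper_force: 0.0
```

```bash
python3 - <<'E'
from h import *
go((.673,.1375,.13),-.075)
E
```

```text
shift mm [223.4 161.3  15.6] turn [ 0.006 -0.001 -0.   ]
```

>>> step_arm --pt "35 26 0 0 0 0 60" --pt "70 51 0 0 0 0 60" --pt "105 76 5 0 0 0 60" --pt "140 101 10 0 0 0 60" --pt "175 126 12 0 0 0 60" --pt "210 151 12 0 0 0 60" --pt "223 163 12 0 0 0 60" --pt "223 163 12 0 0 0 60"

```text
clock: 18.15
tcp_pos: [0.6731, 0.1411, 0.1274]
orientation: [-2.298, -2.141, -0.0]
contact_force: [-0.6, -1.0, 0.4]
grip_width: 0.0602
gripper_force: 0.0
```

```bash
python3 - <<'E'
from h import *
f=r.grab_frame("side");f=r.grab_frame("wrist");P=cloud(f);d=f["depth"]>0
m=(np.hypot(P[...,0]-.673,P[...,1]-.137)<.03)&(P[...,2]>.070)&(P[...,2]<.08)&d
print(m.sum(),P[m].mean(0) if m.any() else 0,r.get_obs()["tcp_pos"])
go((.673,.138,.022),-.075)
E
```

```text
940 [0.6732999  0.14080038 0.07483299] [0.67148461 0.13665898 0.12786911]
shift mm [  1.6   1.6 105.9] turn [-0.002  0.001 -0.   ]
```

>>> step_arm --pt "1.5 1.5 35 0 0 0 60" --pt "1.5 1.5 65 0 0 0 60" --pt "1.5 1.5 85 0 0 0 60" --pt "1.5 1.5 98 0 0 0 60" --pt "1.5 1.5 105 0 0 0 60" --pt "1.5 1.5 105 0 0 0 60"

```text
clock: 18.85
tcp_pos: [0.6734, 0.138, 0.0236]
orientation: [-2.304, -2.135, 0.001]
contact_force: [0.2, -0.3, 0.9]
grip_width: 0.0602
gripper_force: 0.0
```

>>> step_arm --pt "0 0 0 0 0 0 40" --pt "0 0 0 0 0 0 33" --pt "0 0 0 0 0 0 28" --pt "0 0 0 0 0 0 24" --pt "0 0 0 0 0 0 20" --pt "0 0 0 0 0 0 20"

```text
clock: 19.45
tcp_pos: [0.6747, 0.139, 0.0252]
orientation: [2.303, 2.136, 0.003]
contact_force: [-1.6, -0.3, 6.2]
grip_width: 0.0291
gripper_force: 29.8
```

>>> step_arm --pt "0 0 -20 0 0 0 20" --pt "0 0 -60 0 0 0 20" --pt "0 0 -100 0 0 0 20" --pt "-35 -20 -115 0 0 0 20" --pt "-75 -45 -115 0 0 0 20" --pt "-115 -70 -115 0 0 0 20" --pt "-155 -95 -115 0 0 0 20" --pt "-195 -120 -115 0 0 0 20"

```text
clock: 20.25
tcp_pos: [0.5384, -0.0479, 0.1392]
orientation: [2.303, 2.137, 0.001]
contact_force: [0.1, -0.4, 0.6]
grip_width: 0.029
gripper_force: 29.9
```

>>> step_arm --pt "-35 -22 0 0 0 0 20" --pt "-70 -40 0 0 0 0 20" --pt "-80 -42 0 0 0 0 20" --pt "-80 -42 0 0 0 0 20" --pt "-80 -42 0 0 0 0 20"

```text
clock: 20.75
tcp_pos: [0.4927, -0.1222, 0.1391]
orientation: [2.302, 2.137, 0.002]
contact_force: [0.9, 0.8, -1.6]
grip_width: 0.0289
gripper_force: 29.9
```

```bash
python3 - <<'E'
from h import *
go((.4893,-.130,.045),-.075)
E
```

```text
shift mm [-8.1 -2.9 94.1] turn [ 0.001 -0.001  0.001]
```

>>> step_arm --pt "-8 -3 20 0 0 0 20" --pt "-8 -3 50 0 0 0 20" --pt "-8 -3 75 0 0 0 20" --pt "-8 -3 90 0 0 0 20" --pt "-8 -3 98 0 0 0 20" --pt "-8 -3 103 0 0 0 20" --pt "-8 -3 105 0 0 0 20" --pt "-8 -3 105 0 0 0 20"

```text
clock: 21.55
tcp_pos: [0.4887, -0.1307, 0.0342]
orientation: [2.302, 2.137, 0.001]
contact_force: [0.7, 0.7, -0.4]
grip_width: 0.029
gripper_force: 29.9
```

>>> step_arm --pt "0 0 0.5 0 0 0 20" --pt "0 0 1 0 0 0 20" --pt "0 0 1 0 0 0 20"

```text
clock: 21.85
tcp_pos: [0.4884, -0.131, 0.0332]
orientation: [2.303, 2.136, 0.001]
contact_force: [0.1, 0.2, 0.2]
grip_width: 0.0288
gripper_force: 29.9
```

>>> step_arm --pt "0 0 1 0 0 0 20" --pt "0 0 2 0 0 0 20" --pt "0 0 2.5 0 0 0 20" --pt "0 0 2.5 0 0 0 20"

```text
clock: 22.25
tcp_pos: [0.4883, -0.131, 0.0311]
orientation: [-2.303, -2.136, -0.001]
contact_force: [-2.5, 1.6, 10.3]
grip_width: 0.029
gripper_force: 31.0
```

>>> step_arm --pt "0 0 -0.5 0 0 0 32" --pt "0 0 -0.5 0 0 0 38" --pt "0 0 -0.5 0 0 0 48" --pt "0 0 -0.5 0 0 0 60" --pt "0 0 -20 0 0 0 60" --pt "0 0 -60 0 0 0 60" --pt "0 0 -110 0 0 0 60" --pt "0 0 -150 0 0 0 60"

```text
clock: 23.05
tcp_pos: [0.4881, -0.1313, 0.1824]
orientation: [2.303, 2.136, 0.0]
contact_force: [1.4, -0.4, 0.5]
grip_width: 0.0602
gripper_force: 0.0
```

>>> step_arm --pt "-40 0 -30 0 0 0 60" --pt "-80 0 -60 0 0 0 60" --pt "-80 0 -60 0 0 0 60" --pt "-80 0 -60 0 0 0 60" --pt "-80 0 -60 0 0 0 60"

```text
clock: 23.55
tcp_pos: [0.4818, -0.2095, 0.2394]
orientation: [-2.301, -2.137, 0.001]
contact_force: [0.1, 0.3, 0.1]
grip_width: 0.0599
gripper_force: 0.0
```

```bash
python3 - <<'E'
from h import *
T=dict(yellow=(.5019,.0375,.08),green=(.4977,-.0184,.08),blue=(.4935,-.0742,.08),red=(.4893,-.13,.08),oblue=(.6655,-.1305,.074),ored=(.594,.29,.074))
for n in("scene","side"):
    f=r.grab_frame(n);P=cloud(f)
    cv2.imwrite(f"pics/{n}9.png",f["image"][:,:,::-1])
    for k,t in T.items():
        m=(np.hypot(P[...,0]-t[0],P[...,1]-t[1])<.025)&(P[...,2]>t[2]-.005)&(P[...,2]<t[2]+.006)&(f["depth"]>0)
        print(n,k,m.sum(),((P[m].mean(0)-t)*1000).round(1) if m.any() else 0)
E
```

```text
scene yellow 73 [ 1.5 -5.9 -0.6]
scene green 85 [ 1.4  0.8 -0.9]
scene blue 90 [ 0.1 -0.2 -0.7]
scene red 102 [-0.5 -3.3 -0.8]
scene oblue 113 [ 0.5 -1.3 -1.9]
scene ored 42 [ 0.8 -0.7 -1.8]
side yellow 20 [-6.6 -0.5 -0.9]
side green 5 [ 8.1 -4.7 -2.5]
side blue 66 [ 1.6 -2.1 -1. ]
side red 124 [-2.  -3.5 -0.9]
side oblue 90 [-1.2 -0.9 -2.2]
side ored 0 0
```

View pics/side9.png

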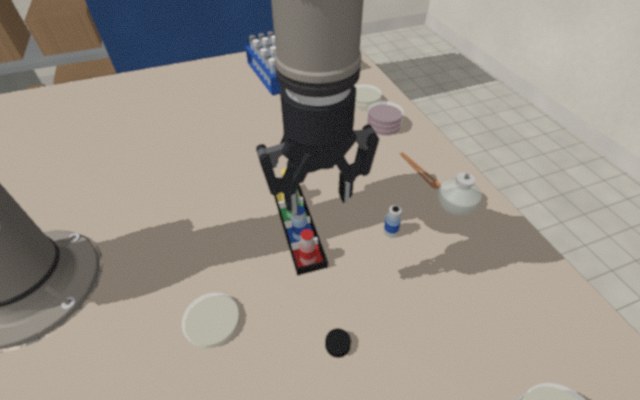

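The side view shows red at (308,248) and blue at (300,222) standing in their cells, and the opened blue vial still at (393,220). Yellow and green are partly hidden by the gripper, but the scene camera puts all four within 6 mm of their cell centres at seated height. The opened vials have not moved. I'll hand in.

```bash
python3 -c "
from bench import r
print(r.hand_in())"
```

```text
the job is handed in; nothing more can be done
None
```

All four unopened vials stand upright in the cells of their own colour, within about 6 mm of centre by camera, and both opened vials are where they began; the job was handed in at about 24 s, and no verdict was returned.

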